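# Change over to the other supply line

## Task

Change the rig over to its other supply line: first shut the valve that is now open (lever in line with its pipe) completely, and only then open the other one completely, so that the two are never open together. After that stand the glass lamp upright, whole base on the round rubber pad, beside the valve that is now open: grip the glass lightly, set it down softly and let go. Leave the other things on the bench where they are.

Things in the scene. Friction and masses are not known exactly. Their poses are not given: they have to be found in the camera images.
- valve1: fixed valve stand 1 (the two are alike; either may be left or right). Aluminium plate 240 x 230 x 8 mm (x -120 to 120, y -175 to 55 mm), on it a dark steel pipe 34 mm thick, 170 mm long on two legs, centre line 70 mm high, brass valve in its middle. Origin: on the bench under the lever's turning axis; x along the pipe, away from the robot; y to the side where the shut lever points; z up
- valve1_lever (a joint): lever of valve 1, rad: 0 = shut, lever square across its pipe (along the stand's +y); 1.57 = fully open, in line with the pipe, pointing to the robot (-x). Hard stops at both; opening is anticlockwise from above. Stays where left; takes about 3 N at the grip. Reaches 130 mm from its axis; the outer 78 mm is a black grip 20 mm wide, 16 mm high, 35 mm or more of air below
- valve1_pivot (a point): point on the vertical turning axis of lever 1, at the height of the middle of its grip (135 mm above the bench); axes as the stand's
- valve1_grip (a point): middle of the black grip of lever 1, on the lever's centre line, 100 mm from the turning axis, 135 mm above the bench; turns with the lever, its y axis pointing outward along the lever
- valve1_pad (a point): centre of the top face of the round black rubber pad of stand 1: 110 mm diameter, on the plate beside the pipe (110 mm from the turning axis, straight along the stand's -y, the side away from the shut lever), its top 12 mm above the bench; axes as the stand's
- valve2: fixed valve stand 2 (the two are alike; either may be left or right). Aluminium plate 240 x 230 x 8 mm (x -120 to 120, y -175 to 55 mm), on it a dark steel pipe 34 mm thick, 170 mm long on two legs, centre line 70 mm high, brass valve in its middle. Origin: on the bench under the lever's turning axis; x along the pipe, away from the robot; y to the side where the shut lever points; z up
- valve2_lever (a joint): lever of valve 2, rad: 0 = shut, lever square across its pipe (along the stand's +y); 1.57 = fully open, in line with the pipe, pointing to the robot (-x). Hard stops at both; opening is anticlockwise from above. Stays where left; takes about 3 N at the grip. Reaches 130 mm from its axis; the outer 78 mm is a black grip 20 mm wide, 16 mm high, 35 mm or more of air below
- valve2_pivot (a point): point on the vertical turning axis of lever 2, at the height of the middle of its grip (135 mm above the bench); axes as the stand's
- valve2_grip (a point): middle of the black grip of lever 2, on the lever's centre line, 100 mm from the turning axis, 135 mm above the bench; turns with the lever, its y axis pointing outward along the lever
- valve2_pad (a point): centre of the top face of the round black rubber pad of stand 2: 110 mm diameter, on the plate beside the pipe (110 mm from the turning axis, straight along the stand's -y, the side away from the shut lever), its top 12 mm above the bench; axes as the stand's
- lamp: loose upright 'in use' lamp, about 0.3 kg: round black base 64 mm diameter and 30 mm high, on it an amber glass dome 52 mm diameter (straight-sided from 40 to 95 mm above the underside), 105 mm high in all. Origin: centre of its underside; z up. The glass bears a grip of no more than 70 N a finger, and the lamp a knock of no more than 40 N as it is set down; a drop of over 8 mm is too much
- flange: bystander: loose dark steel pipe flange, 110 mm diameter, 40 mm high, lying flat; origin under its centre
- wrench: bystander: loose steel wrench 180 mm long, lying flat; origin under it
- jar: bystander: loose white jar 70 mm diameter, 90 mm high; origin under its centre
Things that resemble listed ones, but are neither listed nor needed, are in the scene too. Of the things like the lamp, leave any that is pink, red or yellow; of the rest the larger one is meant.

How it is judged:
On the way, in this order (a step that is already met when the one before it is completed fails the run):
1. the valve that stood open is fully shut (within 0.1 rad), the other still shut (((value of joint valve1_lever below 0.1 rad and distance of valve1_grip from where it was at the start of the episode above 0.1 m and value of joint valve2_lever below 0.25 rad) or (value of joint valve2_lever below 0.1 rad and distance of valve2_grip from where it was at the start of the episode above 0.1 m and value of joint valve1_lever below 0.25 rad))), for 0.2 s.
2. the valve that stood shut is fully open (within 0.11 rad), the first one staying shut (((value of joint valve1_lever below 0.1 rad and distance of each of valve1_grip, valve2_grip from where it was at the start of the episode above 0.1 m and value of joint valve2_lever above 1.46 rad) or (value of joint valve2_lever below 0.1 rad and distance of each of valve2_grip, valve1_grip from where it was at the start of the episode above 0.1 m and value of joint valve1_lever above 1.46 rad))), for 0.2 s.
3. the lamp stands upright on the pad of the valve now open (((value of joint valve2_lever above 1.46 rad and distance of valve2_grip from where it was at the start of the episode above 0.1 m and horizontal distance between lamp and valve2_pad below 0.024 m and z of lamp in the frame of valve2_pad between -0.005 and 0.005 m and angle between lamp's own z axis and vertical below 0.1 rad) or (value of joint valve1_lever above 1.46 rad and distance of valve1_grip from where it was at the start of the episode above 0.1 m and horizontal distance between lamp and valve1_pad below 0.024 m and z of lamp in the frame of valve1_pad between -0.005 and 0.005 m and angle between lamp's own z axis and vertical below 0.1 rad))), for 0.2 s.
At the end, for the whole second after the job is handed in: the valve open at the start is shut (lever within 0.1 rad of shut), the other is open (within 0.11 rad of fully open), and the lamp stands released, at rest and upright (within 0.1 rad) on the pad of the valve now open, its centre within 24 mm of the pad's centre (((value of joint valve1_lever below 0.1 rad and distance of each of valve1_grip, valve2_grip from where it was at the start of the episode above 0.1 m and value of joint valve2_lever above 1.46 rad and horizontal distance between lamp and valve2_pad below 0.024 m and z of lamp in the frame of valve2_pad between -0.005 and 0.005 m and angle between lamp's own z axis and vertical below 0.1 rad) or (value of joint valve2_lever below 0.1 rad and distance of each of valve2_grip, valve1_grip from where it was at the start of the episode above 0.1 m and value of joint valve1_lever above 1.46 rad and horizontal distance between lamp and valve1_pad below 0.024 m and z of lamp in the frame of valve1_pad between -0.005 and 0.005 m and angle between lamp's own z axis and vertical below 0.1 rad)) and linear speed of lamp below 0.02 m/s and contact force between the fingers and lamp below 0.1 N); the robot touches nothing.
It fails at once if both valves open at once (each more than 0.25 rad from shut) (value of joint each of valve1_lever, valve2_lever above 0.25 rad).
It fails at once if the lamp gripped too hard (70 N a finger) (contact force between the fingers and lamp above 140 N).
It fails at once if the lamp set down hard (over 40 N) or dropped (falling free faster than 0.4 m/s, about 8 mm) (contact force between lamp and valve1 above 40 N or contact force between lamp and valve2 above 40 N or (linear speed of lamp above 0.4 m/s and contact force between the fingers and lamp below 0.1 N)).
It fails at once if the lamp tipped over (angle between lamp's own z axis and vertical above 0.6 rad).
It fails at once if flange, wrench or jar disturbed (moved more than 30 mm) (distance of any of flange, wrench, jar from where it was at the start of the episode above 0.03 m).
It also fails if it takes over 72 s, if anything falls off the work surface, if the arm or the gripper's body presses on something with over 40 N, if the wrist force passes 120 N, or if a joint passes its speed limit or range.

## Robot

A 7-joint arm with a two-finger parallel gripper is mounted at the origin on the work surface. World frame = base frame: x ahead of the robot, y to its left, z up, the work surface at z = 0. Lengths are in m, angles in rad, forces in N, time in s.
With the tool pointing down it reaches from about 0.425 to 0.95 m from the base axis. Payload 4.7 kg.
Tool frame: the origin (TCP) lies on the centre line of the jaws, within the pads' length; the fingertips stand robot.nose_length ahead of it and the grasp point (between the pads) lies 8 mm behind it (robot.nose_length is the distance from the TCP to the fingertips, in m); z points along the fingers, x is the direction in which the jaws open and shut, and the axes are right-handed (so a half turn about z gives the same grasp; the last joint's range is limited). The gripper opens to 85 mm and grips with 20 to 120 N. Pads are 22 mm wide; open, the fingers measure 114 mm over their backs; the gripper's body (76 mm by 85 mm) begins 54 mm behind the grasp point. The pads swing forward as they close: fully open they stand 13 mm farther back than shut.
Start: joints at [-1.305, 0.469, -0.049, 1.532, 0.024, 1.141, -0.082], TCP at [0.196, 0.646, 0.242] pointing down, gripper open.
Joint ranges: [-2.59, 2.59], [-0.33, 1.99], [-1.39, 1.29], [0.1, 2.45], [-1.04, 4.18], [0.21, 1.99], [-2.66, 2.66]. Speed limits (rad/s): [2.57, 2.57, 3.14, 3.14, 3.14, 3.14, 3.14].

## Interface

Orientations are given as [roll, pitch, yaw] about the fixed x, y, z axes, in that order (R = Rz(yaw) Ry(pitch) Rx(roll)).
In Python, from plant import robot gives the robot as it stands. Calls block until the motion is done:
- robot.goto(position, orientation): joint-space move of the TCP to a pose.
- robot.move_straight(position, vel=0.15, attitude=None, contact_N=None): straight line of the TCP; attitude=None keeps the orientation; vel is the mean speed in m/s. With contact_N (N) it stops when the force on the tool has changed by that much, and returns True; else False.
- robot.move_joints(angles): joint-space move.
- robot.grip(opening, strength=None): opening from 0.0 (shut) to 1.0 (fully open); strength is the grip in N (None keeps the last); returns when the fingers have stopped.
- robot.sleep(seconds).
- robot.inverse_kinematics(position, orientation): joint angles nearest the present ones, or None.
- robot.sense(): the state.
- robot.grab_frame(name): name is "scene" or "top" or "wrist"; returns a dict with "image" (480x640x3 uint8, red, green, blue), "range_z" (480x640 float32, m along the optical axis (not along the pixel's ray), 0 where there is no reading), "fx", "fy", "cx", "cy" (pixels), "R" (3x3) and "t" (3): a world point X has camera coordinates R X + t. Camera axes: x right, y down, z forward; pixel columns grow to the right and rows downward; lengths in m; the calibration is good to about 2 mm. A picture is of the moment at which its call begins.
A pose or a line that the arm cannot do raises robot.IKError and nothing moves.
- robot.close_job(): hands the job in, once; it reports no verdict.
The state is a dict: "t": time; "joint_pos": joint angles; "joint_velocities": joint speeds; "effort": joint torques, N m; "tcp_pos": TCP position; "tcp_rot": TCP orientation; "wrist_force": force on the tool from outside, world axes, zero at the start; "torque": the same for the moment, N m; "opening": opening from 0.0 (shut) to 1.0 (fully open).
Only numpy, scipy, OpenCV 4.12 (cv2) and the standard library are available. Lean on these libraries where they do the work, as an engineer would, in place of code of your own. Each camera call takes 0.05 s, during which the arm holds its last target. There are 200 camera calls.

## Working session

There is one attempt and no reset: what is moved stays moved. The work goes in short steps, each a Python script; the robot and the scene stay as the last script left them, time stands still between calls to the robot, and variables do not carry over. Pictures are saved under pics/ and viewed, about 8 in all and at most 12, crops included, and the job is handed in when it is done.

```bash
ls; mkdir -p pics; cat > h.py <<'E'
import numpy as np, cv2
from plant import robot
def cap(n):
    f=robot.grab_frame(n); return f
def save(f,name): cv2.imwrite('pics/'+name,cv2.cvtColor(f['image'],cv2.COLOR_RGB2BGR))
def world(f):
    v,u=np.mgrid[0:480,0:640]; z=f['range_z'].astype(float)
    P=np.stack([(u-f['cx'])/f['fx']*z,(v-f['cy'])/f['fy']*z,z],-1)
    W=(P-np.array(f['t']))@np.array(f['R']); W[z==0]=np.nan; return W
E
python3 - <<'E'
from h import *
for n in ('top','scene'):
    f=cap(n); save(f,n+'0.png'); np.savez('pics/%s0.npz'%n,W=world(f),im=f['image']); print(n,-np.array(f['R']).T@f['t'])
print(robot.nose_length,robot.sense())
E
```

```text
pics
top [ 0.31204121 -0.02675471  1.52028465]
scene [ 1.40122209 -0.52589939  1.10499898]
0.011 {'t': 0.1, 'joint_pos': array([-1.30488658,  0.46941067, -0.0485985 ,  1.53362184,  0.02409362,
        1.14097853, -0.08230274]), 'joint_velocities': array([ 0.00229547, -0.00156058,  0.00095925, -0.00190884, -0.00033955,
        0.00111864, -0.00018245]), 'effort': array([ 4.81714578e-04, -5.11515427e+01, -4.73029318e-02, -2.38388282e+01,
        1.07157874e-02,  4.38266579e-03,  1.07586874e-05]), 'tcp_pos': array([0.19595778, 0.64538363, 0.24131266]), 'tcp_rot': array([3.14153569e+00, 1.83220469e-03, 1.27601435e+00]), 'wrist_force': array([-0.04301034,  0.12000237, -0.0589326 ]), 'torque': array([-0.01982282, -0.03462295,  0.00242532]), 'opening': 1.001092032568985}
```

View pics/top0.png

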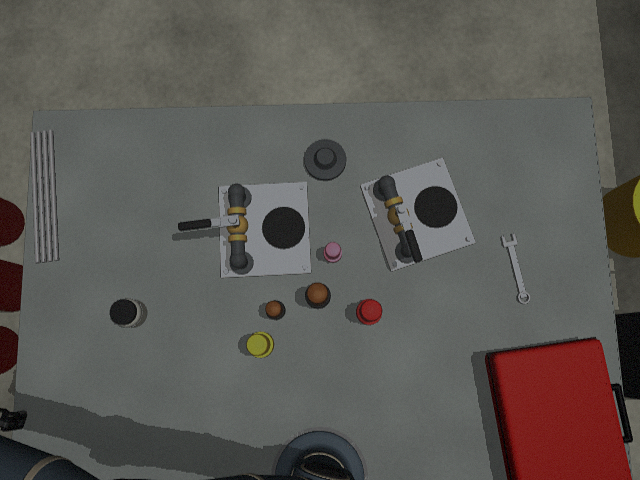

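View pics/scene0.png

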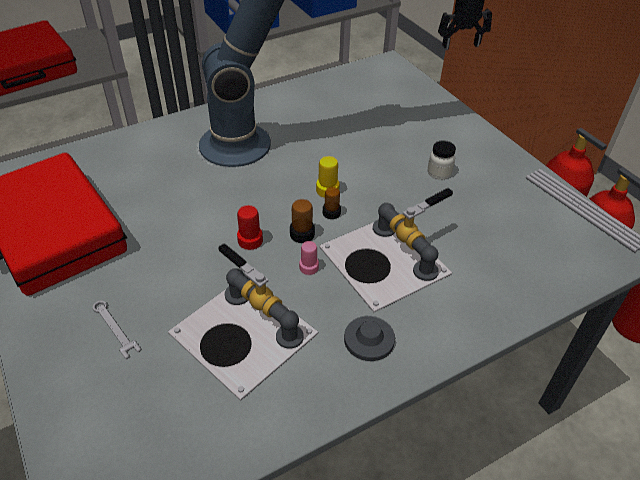

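The top view shows two stands. The left one (lever tip 180,226) has its lever across the pipe, so it is shut. The right one (lever tip 418,258) has its lever in line, so it is open. The lamp-like things are pink (333,252), red (369,312), yellow (260,345), small amber (275,309) and large amber (317,294). The large amber one fits, as the larger of those not pink, red or yellow. Next I measure positions and make the confirming crop.

```bash
python3 - <<'E'
from h import *
d=np.load('pics/top0.npz'); W=d['W']; im=d['im'].astype(int); v,u=np.mgrid[0:480,0:640]
br=im.max(-1)
def box(a,b,c,e): return (u>=a)&(u<=c)&(v>=b)&(v<=e)
def st(n,m):
    P=W[m]; print(n,m.sum(),'mean',np.nanmean(P,0).round(4),'med',np.nanmedian(P,0).round(4)); return P
for n,pb,gb,wb in (('L',(255,200,312,255),(172,210,245,240),(215,178,315,280)),('R',(408,180,465,232),(385,190,430,268),(355,150,480,275))):
    P=st('pad '+n,box(*pb)&(br<45)&(W[...,2]<.03))[:,:2]
    (c,r,_)=cv2.minAreaRect((P*1000).astype(np.float32)); print(' rect',c,r)
    m=box(*gb)&(W[...,2]>.12)&(W[...,2]<.15)&(br<60); P=st('grip '+n,m)
    (c,r,a)=cv2.minAreaRect((P[:,:2]*1000).astype(np.float32)); print(' rect',c,r,a)
    q=P[:,:2]-P[:,:2].mean(0); w,V=np.linalg.eigh(q.T@q); print(' dir',V[:,1],np.degrees(np.arctan2(V[1,1],V[0,1])))
    m=box(*wb)&(W[...,2]>.003)&(W[...,2]<.02)
    P=W[m][:,:2]; print(' plate',cv2.minAreaRect((P*1000).astype(np.float32)), np.nanmedian(W[m][:,2]))
for n,b in (('big',(300,275,335,315)),('small',(262,296,290,324)),('pink',(320,238,346,266)),('red',(352,295,388,330)),('yel',(243,328,278,362)),('flange',(300,135,350,185)),('jar',(105,293,148,333))):
    m=box(*b)&(W[...,2]>.015); P=W[m]; top=P[:,2].max(); t=P[P[:,2]>top-.012]
    print(n,'top',top.round(4),'c',t.mean(0).round(4),'ext',np.ptp(t,0).round(3),'allc',((P.max(0)+P.min(0))/2).round(4),np.ptp(P,0).round(3))
d=np.load('pics/scene0.npz'); c=d['im'][140:290,220:370]; c=cv2.resize(c,(600,600),interpolation=cv2.INTER_CUBIC)
cv2.imwrite('pics/crop1.png',c[...,::-1])
W=d['W']; im=d['im'].astype(int)
for n,b in (('big',(288,196,318,245)),):
    m=box(*b)&(W[...,2]>.045)&(W[...,2]<.09); P=W[m]
    A=np.c_[2*P[:,:2],np.ones(len(P))]; s=np.linalg.lstsq(A,(P[:,:2]**2).sum(1),rcond=None)[0]; print('scene circ',s[:2],np.sqrt(s[2]+s[:2]@s[:2]),P[:,2].max())
E
```

```text
pad L 1362 mean [0.6102 0.0786 0.0122] med [0.6098 0.0789 0.0122]
 rect (610.6926879882812, 78.65596008300781) (108.35620880126953, 105.57552337646484)
grip L 273 mean [0.5963 0.2761 0.1421] med [0.5959 0.278  0.1424]
 rect (599.5198974609375, 246.22579956054688) (21.090627670288086, 142.6683349609375) 5.183189392089844
 dir [-0.07887654  0.99688439] 94.52399224406521
 plate ((610.6019287109375, 127.86199188232422), (261.2951354980469, 269.06011962890625), 88.81733703613281) 0.009187512458470593
pad R 1343 mean [ 0.6549 -0.3132  0.0122] med [ 0.6547 -0.3134  0.0123]
 rect (655.5746459960938, -314.2272644042969) (107.29666137695312, 105.28594207763672)
grip R 294 mean [ 0.5357 -0.2309  0.1417] med [ 0.5349 -0.2316  0.142 ]
 rect (562.230224609375, -223.4222869873047) (135.5001220703125, 21.094919204711914) 16.85625457763672
 dir [-0.95438816 -0.29856864] -162.62834734449206
 plate ((644.818115234375, -270.47381591796875), (327.8283386230469, 331.80267333984375), 88.1947250366211) 0.00833608348329606
big top 0.1122 c [ 0.4324 -0.0053  0.1046] ext [0.047 0.047 0.012] allc [ 0.4292 -0.0056  0.0646] [0.056 0.062 0.095]
small top 0.0887 c [0.3998 0.1004 0.0805] ext [0.036 0.034 0.012] allc [0.4008 0.1007 0.052 ] [0.047 0.045 0.073]
pink top 0.0883 c [ 0.5395 -0.0439  0.0795] ext [0.033 0.036 0.012] allc [ 0.5377 -0.0457  0.0519] [0.042 0.043 0.073]
red top 0.1123 c [ 0.3892 -0.131   0.1052] ext [0.047 0.047 0.012] allc [ 0.3902 -0.1305  0.0641] [0.062 0.061 0.096]
yel top 0.1126 c [0.316  0.1376 0.105 ] ext [0.048 0.049 0.012] allc [0.3162 0.1346 0.0648] [0.061 0.057 0.096]
flange top 0.0496 c [ 0.7872 -0.0321  0.0413] ext [0.046 0.046 0.012] allc [ 0.7811 -0.0271  0.0323] [0.122 0.116 0.035]
jar top 0.0997 c [0.4003 0.4578 0.091 ] ext [0.059 0.059 0.012] allc [0.3993 0.4545 0.0574] [0.068 0.067 0.085]
scene circ [ 0.49102067 -0.02979341] 0.04552381040615403 0.08994951472044334
```

View pics/crop1.png

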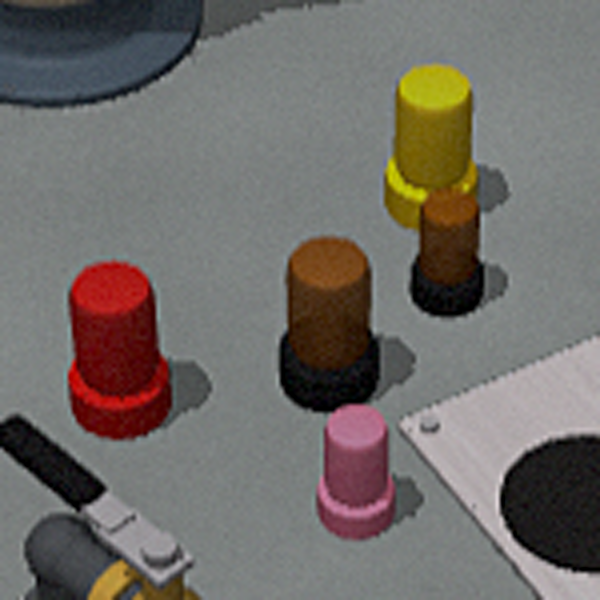

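The crop confirms it: big amber at crop (328,320), clearly larger than the small amber (447,250). The heights and pad sizes also agree (pad 12 mm, grip top about 143 mm). Next I check IK along both arcs.

```bash
cat >> h.py <<'E'
r=np.radians
V={'R':dict(p=np.array([.6225,-.2088]),yaw=17.2),'L':dict(p=np.array([.6026,.1884]),yaw=4.1)}
def lev(n,q,z=.127,rad=.1,flip=0):   # q lever angle rad -> TCP pos, orientation
    ph=r(V[n]['yaw']+90)+q
    return [*(V[n]['p']+rad*np.array([np.cos(ph),np.sin(ph)])),z],[np.pi,0,(ph-np.pi/2+flip*np.pi+np.pi)%(2*np.pi)-np.pi]
E
python3 - <<'E'
from h import *
for n in 'RL':
  for fl in (0,1):
    for q in (0,.8,1.57):
      for z in (.127,.24):
        p,o=lev(n,q,z,.1,fl); j=robot.inverse_kinematics(p,o); print(n,fl,q,z,np.round(p,3),None if j is None else np.round(j,2))
for p in ([.43,-.0055,.06],[.655,-.3138,.08],[.6103,.0787,.08]):
  for y in range(-180,180,30):
    j=robot.inverse_kinematics(p,[np.pi,0,r(y)]); print(p,y,None if j is None else np.round(j,2)[[0,2,4,6]])
E
```

```text
R 0 0 0.127 [ 0.593 -0.113  0.127] [-0.41  0.57  0.74  1.85 -0.48  0.91  0.86]
R 0 0 0.24 [ 0.593 -0.113  0.24 ] [-0.47  0.44  0.81  1.75 -0.35  1.11  0.75]
R 0 0.8 0.127 [ 0.533 -0.163  0.127] [-0.29  0.48  0.67  1.96 -0.39  0.84  1.7 ]
R 0 0.8 0.24 [ 0.533 -0.163  0.24 ] [-0.43  0.36  0.85  1.85 -0.3   1.07  1.63]
R 0 1.57 0.127 [ 0.527 -0.238  0.127] [-0.19  0.53  0.73  1.91 -0.45  0.87  2.65]
R 0 1.57 0.24 [ 0.527 -0.238  0.24 ] [-0.4   0.47  1.03  1.81 -0.44  1.12  2.66]
R 1 0 0.127 [ 0.593 -0.113  0.127] [-0.61  0.74  1.11  1.86 -0.77  1.05 -2.02]
R 1 0 0.24 [ 0.593 -0.113  0.24 ] [-0.64  0.56  1.12  1.76 -0.54  1.18 -2.21]
R 1 0.8 0.127 [ 0.533 -0.163  0.127] [-0.55  0.67  1.11  1.97 -0.73  0.98 -1.12]
R 1 0.8 0.24 [ 0.533 -0.163  0.24 ] [-0.6   0.46  1.12  1.86 -0.46  1.11 -1.35]
R 1 1.57 0.127 [ 0.527 -0.238  0.127] [-0.28  0.58  0.89  1.92 -0.57  0.91 -0.39]
R 1 1.57 0.24 [ 0.527 -0.238  0.24 ] [-0.33  0.42  0.92  1.81 -0.38  1.1  -0.55]
L 0 0 0.127 [0.595 0.288 0.127] [-0.75  0.57  0.34  1.69 -0.23  0.92 -0.25]
L 0 0 0.24 [0.595 0.288 0.24 ] [-0.77  0.46  0.36  1.59 -0.17 
[... 1977 characters left out ...]
  0.66  2.01]
[0.655, -0.3138, 0.08] 150 [ 1.03 -1.19  0.99  2.35]
[0.6103, 0.0787, 0.08] -180 [ 0.56 -1.18  0.93  2.2 ]
[0.6103, 0.0787, 0.08] -150 [-0.91  1.11 -0.9  -2.03]
[0.6103, 0.0787, 0.08] -120 [-0.91  1.11 -0.9  -1.51]
[0.6103, 0.0787, 0.08] -90 [-0.63  0.61 -0.47 -1.35]
[0.6103, 0.0787, 0.08] -60 [-0.64  0.63 -0.49 -0.81]
[0.6103, 0.0787, 0.08] -30 [-0.59  0.55 -0.43 -0.34]
[0.6103, 0.0787, 0.08] 0 [-0.54  0.47 -0.36  0.13]
[0.6103, 0.0787, 0.08] 30 [-0.48  0.39 -0.3   0.59]
[0.6103, 0.0787, 0.08] 60 [-0.39  0.27 -0.2   1.03]
[0.6103, 0.0787, 0.08] 90 [-0.32  0.16 -0.12  1.48]
[0.6103, 0.0787, 0.08] 120 [-0.24  0.06 -0.04  1.94]
[0.6103, 0.0787, 0.08] 150 [-0.15 -0.06  0.04  2.38]
```

```bash
cat >> h.py <<'E'
def turn(n,q0,q1,flip,over=.07):
    p,o=lev(n,q0,.24,.1,flip); robot.grip(.65,30); robot.goto(p,o)
    p,o=lev(n,q0,.127,.1,flip); print('down contact',robot.move_straight(p,vel=.12,contact_N=15))
    robot.grip(0.0,30); s=robot.sense(); print('gripped',s['opening'],s['wrist_force'],s['t'])
    s=np.sign(q1-q0); qs=np.linspace(q0,q1+s*over,10)
    for i,q in enumerate(qs[1:]):
        p,o=lev(n,q,.127,.1,flip); hit=robot.move_straight(p,vel=.1,attitude=o,contact_N=25)
        f=robot.sense(); print(round(q,2),hit,f['wrist_force'].round(1),f['tcp_rot'][2].round(3))
        if hit: break
    robot.grip(.65); p=robot.sense()['tcp_pos'].copy(); p[2]=.24; robot.move_straight(p,vel=.2); print(robot.sense()['t'])
E
python3 - <<'E'
from h import *
turn('R',np.pi/2,0,1)
E
```

```text
down contact False
gripped 0.22793806708279957 [-1.83736944  2.07357905  4.99863505] 5.3083
1.39 False [-2.4  0.6  4.7] -1.453
1.21 False [-2.4  1.7  5.3] -1.636
1.02 False [-1.7  1.4  5.8] -1.818
0.84 False [-2.   1.8  7.2] -2.0
0.66 False [-2.1  1.5  6.7] -2.183
0.48 False [-2.2  2.7  6.5] -2.365
0.29 False [-1.1  2.5  6.8] -2.548
0.11 False [-1.7  3.6  5.3] -2.73
-0.07 True [-3.8  0.5  8.1] -2.901
9.3667
```

```bash
cat >> h.py <<'E'
def angles(W,im,n):
    p=V[n]['p']; d=np.hypot(W[...,0]-p[0],W[...,1]-p[1])
    m=(W[...,2]>.125)&(W[...,2]<.15)&(d<.135)&(d>.055)&(im.max(-1)<60)
    P=W[m][:,:2]
    if len(P)<40: return len(P),None
    c=P.mean(0); a=np.arctan2(*(c-p)[::-1]); b=np.linalg.eigh(np.cov(P.T))[1][:,1]; b*=np.sign(b@(c-p))
    return len(P),c.round(4),'q pos',round(a-r(V[n]['yaw']+90),3),'q axis',round(np.arctan2(b[1],b[0])-r(V[n]['yaw']+90),3)
E
python3 - <<'E'
from h import *
p,o=lev('L',0,.24,.1,0); robot.goto(p,o)
for n in ('top','scene'):
    f=cap(n); W=world(f); im=f['image'].astype(int); save(f,n+'1.png')
    for v in 'RL': print(n,v,angles(W,im,v))
d=np.load('pics/top0.npz')
for v in 'RL': print('before',v,angles(d['W'],d['im'].astype(int),v))
E
```

```text
top R (276, array([ 0.5936, -0.12  ]), 'q pos', np.float64(0.014), 'q axis', np.float64(0.012))
top L (207, array([0.5973, 0.2727]), 'q pos', np.float64(-0.009), 'q axis', np.float64(0.018))
scene R (268, array([ 0.6002, -0.1221]), 'q pos', np.float64(-0.048), 'q axis', np.float64(0.008))
scene L (210, array([0.6027, 0.2791]), 'q pos', np.float64(-0.073), 'q axis', np.float64(0.065))
before R (282, array([ 0.533 , -0.2319]), 'q pos', np.float64(-4.76), 'q axis', np.float64(-4.744))
before L (258, array([0.5961, 0.2795]), 'q pos', np.float64(-0.001), 'q axis', np.float64(0.036))
```

View pics/top1.png

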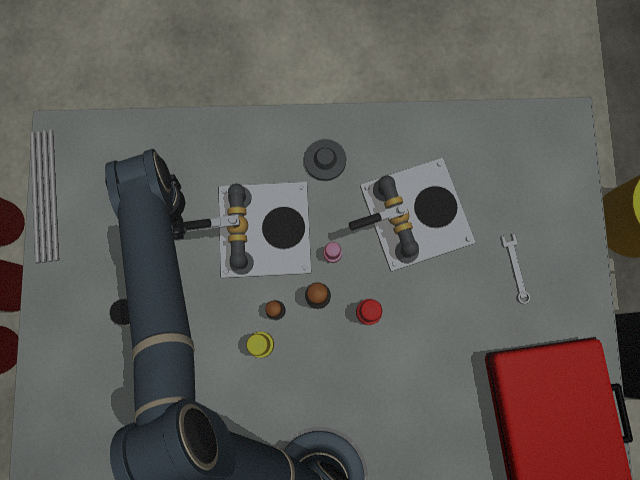

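The right lever (tip 350,228) now lies across its pipe and measures about 0.01 rad, so it is shut. The left lever is still shut. Next I open the left one.

```bash
python3 - <<'E'
from h import *
turn('L',0,np.pi/2,0,over=.1)
robot.grip(1.0)
p=[.43,-.0055,.24]; robot.goto(p,[np.pi,0,r(60)])
f=cap('top'); W=world(f); im=f['image'].astype(int); save(f,'top2.png')
for v in 'RL': print(v,angles(W,im,v))
f=cap('wrist'); W=world(f); save(f,'wrist2.png'); np.savez('pics/w2.npz',W=W,im=f['image'])
m=(W[...,2]>.08)&(W[...,2]<.115)&(np.hypot(W[...,0]-.43,W[...,1])<.06); P=W[m]; t=P[P[:,2]>.098]
print(len(P),'top c',t.mean(0),np.ptp(t,0),(t.max(0)+t.min(0))/2, robot.sense()['t'])
E
```

```text
down contact False
gripped 0.23488726121872255 [0.95099227 0.36296712 2.99468132] 13.1333
0.19 False [ 4.8 -0.3  0.2] 0.256
0.37 False [ 5.7 -1.9  1. ] 0.439
0.56 False [ 7.3 -1.9 -0.1] 0.625
0.74 False [ 7.5 -1.6 -0.3] 0.81
0.93 False [ 8.6 -0.8 -2.1] 0.996
1.11 False [ 9.4 -1.3 -3.2] 1.181
1.3 False [ 9.6  0.1 -3. ] 1.366
1.49 False [ 9.8  0.3 -2.2] 1.551
1.67 True [ 0.4  3.7 -0.6] 1.668
17.15
R (272, array([ 0.5936, -0.12  ]), 'q pos', np.float64(0.014), 'q axis', np.float64(0.008))
L (258, array([0.513 , 0.1849]), 'q pos', np.float64(-4.745), 'q axis', np.float64(-4.75))
4665 top c [ 0.43049886 -0.00394517  0.10280353] [0.04813824 0.04841296 0.00797479] [ 0.43150516 -0.00458502  0.10198782] 18.4917
```

View pics/wrist2.png

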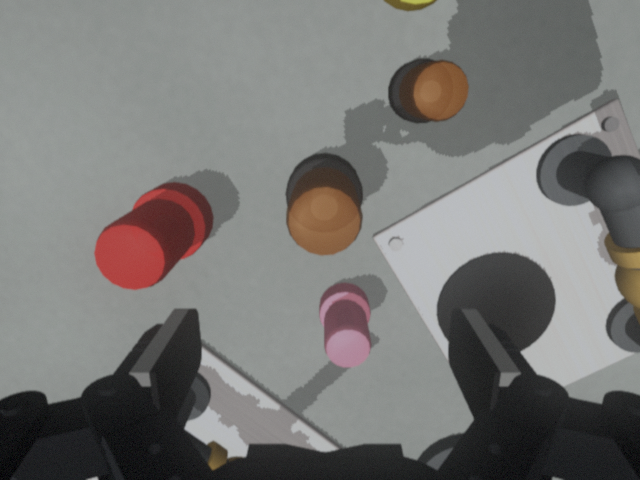

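View pics/top2.png

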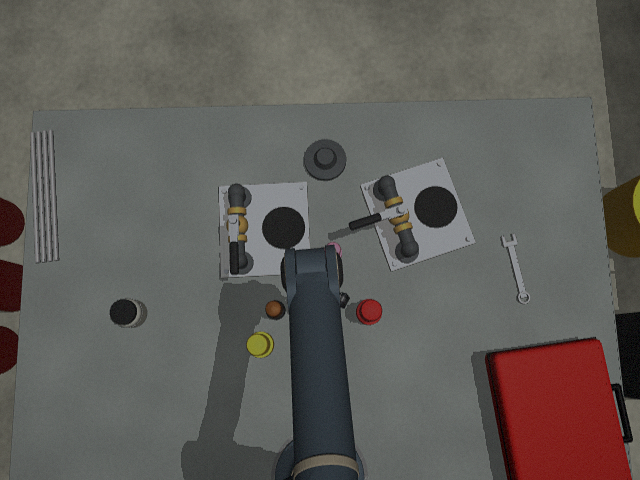

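Both levers are as wanted: left in line (about 1.535), right across (about 0.01). The wrist view shows the big amber lamp alone at (325,205), with centre at (0.431, -0.0045). I grasp it with the jaws along x.

```bash
python3 - <<'E'
from h import *
o=[np.pi,0,r(4)]; c=[.431,-.0045]; pad=[.6103,.0787]
robot.move_straight([*c,.2],vel=.2,attitude=o)
print('hit',robot.move_straight([*c,.060],vel=.1,contact_N=8))
robot.grip(0.0,35); s=robot.sense(); print(s['opening'],s['wrist_force'],s['tcp_pos'])
w0=s['wrist_force']
robot.move_straight([*c,.19],vel=.1); s=robot.sense(); print(s['opening'],s['wrist_force']-w0)
robot.move_straight([*pad,.19],vel=.15); print(robot.sense()['t'],robot.sense()['tcp_pos'])
f=cap('scene'); save(f,'scene3.png')
cv2.imwrite('pics/crop3.png',cv2.resize(f['image'][130:330,280:480],(600,600))[...,::-1])
E
```

```text
hit False
0.599417095400791 [0.82752716 0.51740116 5.33755121] [ 0.4317338  -0.00452796  0.06050012]
0.6034415230241335 [-0.54700434 -0.63136251 -7.95497228]
24.4917 [0.60967181 0.07816468 0.18995217]
```

View pics/crop3.png

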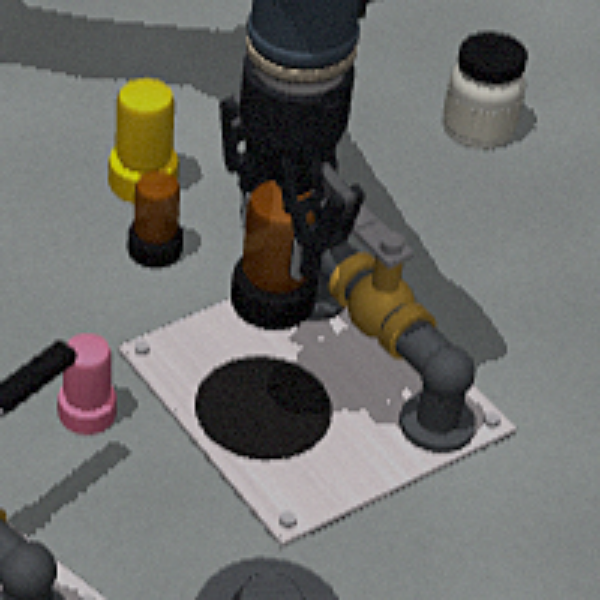

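The lamp (crop 272,260) is held upright above the pad, and the jaw opening of 51 mm matches the 52 mm glass. Now I lower it softly.

```bash
python3 - <<'E'
from h import *
pad=[.6103,.0787]
print(robot.move_straight([*pad,.082],vel=.1))
robot.sleep(.2)
hit=robot.move_straight([*pad,.066],vel=.015,contact_N=3); s=robot.sense(); print('touch',hit,s['tcp_pos'],s['wrist_force'],s['t'])
if hit:
    robot.grip(1.0); p=robot.sense()['tcp_pos']; robot.move_straight([*p[:2],.2],vel=.1); robot.goto([.45,-.02,.3],[np.pi,0,r(4)])
    robot.goto([.45,-.2,.3],[np.pi,0,r(4)])
    f=cap('top'); W=world(f); im=f['image'].astype(int); save(f,'top4.png')
    for v in 'RL': print(v,angles(W,im,v))
    m=(W[...,2]>.108)&(np.hypot(W[...,0]-pad[0],W[...,1]-pad[1])<.06); t=W[m]; print(m.sum(),t.mean(0),(t.max(0)+t.min(0))/2,np.ptp(t,0))
    f=cap('scene'); save(f,'scene4.png'); print(robot.sense()['t'])
    cv2.imwrite('pics/crop4.png',cv2.resize(f['image'][130:380,200:500],(720,600))[...,::-1])
E
```

```text
False
touch True [0.61030853 0.07865446 0.07254583] [ 0.06051354 -0.09167639  5.29806029] 26.65
R (271, array([ 0.5936, -0.1199]), 'q pos', np.float64(0.014), 'q axis', np.float64(0.012))
L (259, array([0.5129, 0.1847]), 'q pos', np.float64(-4.743), 'q axis', np.float64(-4.759))
335 [0.60867151 0.07680389 0.11593704] [0.60844906 0.07670985 0.11653572] [0.04992562 0.04835816 0.0170193 ]
30.2333
```

View pics/crop4.png

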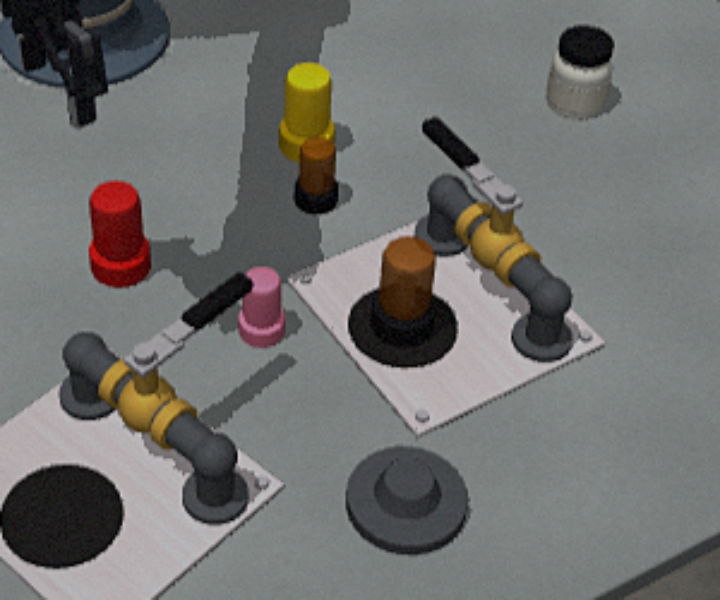

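The lamp (crop 405,290) stands upright and centred on the pad, about 2.5 mm off, with its top at 0.117 m as it should be. The levers are right and the arm is clear, so I hand in.

```bash
python3 -c "
from plant import robot
robot.sleep(.3); print(robot.close_job())"
```

```text
the job is handed in; nothing more can be done
None
```

The changeover is done and the job is handed in. I shut the right valve, which had been open, then opened the left one. The larger amber lamp now stands on the left stand's rubber pad.

Last checks, about 30 s into the 72 s allowed:

- **Valves:** the right lever measured about 0.01 rad (shut). The left measured about 1.53 rad (fully open, limit 1.46), which is 0.04 rad below the nominal stop. Each lever was driven until the 25 N contact trigger fired, beside its stop.
- **Lamp:** it is upright and released, about 2.5 mm from the pad's centre, with its top at about 0.117 m as expected. I gripped it with 35 N. It touched down at 15 mm/s with a force change of a few newtons.
- **Other things:** the flange, jar and other lamps look unmoved in the last picture. The wrench is outside that crop; it was in place in the last top picture I viewed, before the lamp was lifted.
- **Disagreements:** an early circle fit to the lamp from the scene camera was plainly wrong, so I discarded it for the top and wrist measurements. One lever-angle estimate from the scene camera was up to 0.07 rad off the top camera's, and I trusted the top view.

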